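# Knock home the rivet pin of the round lamp module

## Robot

A 7-joint arm with a two-finger parallel gripper is mounted at the origin on the work surface. World frame = base frame: x ahead of the robot, y to its left, z up, the work surface at z = 0. Lengths are in m, angles in degrees, forces in N, time in s.
With the tool pointing down it reaches from about 0.425 to 1.025 m from the base axis. Payload 3.6 kg.
Tool frame: the origin (TCP) lies at the very end of the fingers, on their centre line; the grasp point (between the pads) lies 19 mm behind it; z points along the fingers, y is the line along which they close (so a half turn about z gives the same grasp; the last joint's range is limited). The gripper opens to 85 mm and grips with 20 to 120 N. Pads are 22 mm wide; open, the fingers measure 114 mm over their backs; the gripper's body (76 mm by 85 mm) begins 54 mm behind the grasp point. The pads swing forward as they close: fully open they stand 13 mm farther back than shut.
Start: joints at [-78.925, 33.873, 2.773, 92.16, -1.908, 54.013, -1.931], TCP at [0.205, 0.695, 0.231] pointing down, gripper open.
Joint ranges: [-153.93, 153.93], [-27.13, 128.08], [-72.61, 78.16], [10.71, 143.7], [-87.88, 267.88], [4.46, 118.87], [-176.78, 176.78]. Speed limits (degrees/s): [147.25, 147.25, 180, 180, 180, 180, 180].

## Interface

Orientations are given as a 3x3 rotation matrix whose columns are the frame's x, y, z axes.
In Python, from rig import r, capture, camera_model, workorder, nets gives the robot as it stands.
- The arm moves only by the shell command python3 -m creep 'ROWS' [OPENING]. ROWS is JSON, a list of rows, each a list of 4 numbers: the shift along the world's x, y, z in mm, then the turn about the world's z in rad. A call has 1 to 10 rows; each row shifts and turns the commanded pose from where the row before left it; what a row does not reach is not made up. A row lasts 1/8 s, in which the tool goes at most 62.5 mm and 10.7 degrees, less where a joint would pass 70% of its speed; a pose out of reach is approached as far as the arm can. A call is refused whole if a number of a shift passes 62.5 or a number of a turn 0.188, either way. A call with a gripper value outside its range is refused whole. OPENING is the gripper command: -1 is shut, 1 is fully open, values between are in proportion, set as the call begins (- or left out, the last holds). The fingers move at their own pace and stop on an object; the grip force is fixed at half the most. Time passes only in rows, so rows that do not move let the fingers close. It gives the time, the measured TCP pose, the force, the opening and the grip force at its end, in the units of the state.
- r.get_state(): the state, without advancing time (a new reading comes with each control period).
- capture(name): name is "scene" or "top" or "wrist"; returns (picture, depth): 420x560x3 uint8, red, green, blue; 420x560 float32, m along the optical axis (not along the pixel's ray), 0 where there is no reading.
- camera_model(name): a dict with "vertical_fov" (degrees; the focal length in pixels is half the picture's height over the tangent of half this angle, whatever the lens; pixels are square), "cx", "cy" (the principal point, pixels), "cam_to_world" (4x4, takes a point from camera to world coordinates). Camera axes: x right, y down, z forward; pixel columns grow to the right and rows downward; lengths in m; the calibration is good to about 2 mm. The wrist camera is an equidistant fisheye: a pixel r from the principal point sees the ray r / f radians off the axis. A picture is of the moment at which its call begins: read the wrist's pose just before it. camera_model takes no time and is no camera call; for the wrist camera it gives the pose at the moment of the call.
- workorder.finish_job(): hands the job in; it is judged then, once.
Trained networks look in the newest picture that a camera, given by its name, has taken for a name from the list of things; names that differ only in an ending like _2 or _b are one class to them, and where a whole thing is asked for, a point or a joint stands for the part that bears it (a point fixed in the world has none). Each returns a list of dicts, best first, with "score" (0 to 1); they miss things now and then, are a little off and sometimes report something else, mostly with a low value. They report only what shows in the picture. A call takes as long as a camera call. They do not tell look-alikes from the thing itself.
- nets.recognise(camera, query): "bbox" ([left, top, width, height] in pixels, round what is visible of it).
The state is a dict: "time": time; "joint_pos": joint angles; "qvel": joint speeds; "joint_efforts": joint torques, N m; "position": TCP position; "ee_rot": TCP orientation; "wrist_force": force on the tool from outside, world axes, zero at the start; "ft_torque": the same for the moment, N m; "finger_gap": finger opening in m; "finger_force": force on a finger pad.
Only numpy, scipy, OpenCV 4.12 (cv2) and the standard library are available. Lean on these libraries where they do the work, as an engineer would, in place of code of your own. Each camera call takes 0.05 s, during which the arm holds its last target. There are 200 camera calls.

## Task

The round lamp module on the bench still has its drive-rivet pin standing proud. Pick up the mallet and knock that pin fully home with the head of the held mallet, not with the gripper, leaving the pin of the rectangular module alone. Then stand the mallet back upright on the bench, on its face, and let go.

Things in the scene. Friction and masses are not known exactly. Their poses are not given: they have to be found in the camera images.
- mallet_center (a point): Small mallet, 210-310 g, standing on a flat face on the bench: round upright head 80 mm tall (dark steel, 32 mm wide; grey plastic faces 36 mm wide at both ends). A pale wooden handle sticks out level at mid-height, 20 mm wide, 24 mm high, ending 145 mm from the head's axis. Point: centre of the head, 40 mm above its lower face. z along the head (up), handle along -x. Balances near the head's axis
- mallet_grip (a point): Point on the mallet handle's centre line beside the head, 34 mm from the head's axis, 40 mm above the lower face; same axes as mallet_center (handle along -x, its 20 mm width along y). A good place to take it from above
- round_pin_top (a point): Top centre of the steel pin in the middle of the round module, a white stepped disc 112 mm wide, 30 mm high, fixed to the bench, with a 25 mm wide central boss 45 mm high. The pin's flat head is 18 mm wide, 6 mm thick, on a 10 mm shank. Its top starts 60 to 63 mm above the bench; fully home, head resting on the boss, it is at 51 mm. z up
- round_pin (a joint): How far the round module's pin is driven down, m: 0 = fully proud, 0.012 = fully home (starts between 0 and 0.003). It takes about 8 N to start and 10 N to finish, plus some more when moved fast, and stays where it is driven
- rect_pin_top (a point): Centre of the top of the identical pin in the rectangular module (stepped white plastic block 90 x 112 mm, 30 mm high, same boss and same heights, fixed to the bench): this one is to be left alone
- rect_pin (a joint): How far the rectangular module's pin is driven down, m (starts between 0 and 0.003; same stiffness)
Mind the look-alikes: they are no part of the job. What is shaped like the part that bears round_pin_top but brown or pink is not meant.

How it is judged:
By the outcome, as a careful person would: the job done as asked, in the order asked, and still so for the second after the job is handed in, with the robot touching nothing.
It also fails if it takes over 45 s, if anything falls off the work surface, if the arm or the gripper's body presses on something with over 40 N, if the wrist force passes 120 N, or if a joint passes its speed limit or range.

## Working session

There is one attempt and no reset: what is moved stays moved. The work goes in short steps, Python scripts to look and compute and a shell command to move; the robot and the scene stay as the last step left them, time stands still between calls to the robot, and variables do not carry over. Pictures are saved under pics/ and viewed, at most 10 in all, crops included, and the job is handed in when it is done.

```bash
mkdir -p pics; cat > h.py <<'E'
import numpy as np, cv2
from rig import r, capture, camera_model, workorder, nets
def pts(cam,d,m=None):
    m=m or camera_model(cam); H,W=d.shape
    f=H/2/np.tan(np.radians(m["vertical_fov"]/2))
    v,u=np.mgrid[:H,:W]; x=(u-m["cx"])/f; y=(v-m["cy"])/f
    if cam=="wrist":
        t=np.hypot(x,y); s=np.where(t>1e-6,np.tan(np.minimum(t,1.5))/np.maximum(t,1e-6),1); x=x*s;y=y*s
    P=np.stack([x*d,y*d,d],-1); T=np.array(m["cam_to_world"])
    return P@T[:3,:3].T+T[:3,3]
def save(n,img,k=1): cv2.imwrite(f"pics/{n}.png",cv2.resize(img[...,::-1],None,fx=k,fy=k,interpolation=cv2.INTER_CUBIC))
E
python3 - <<'E'
from h import *
for c in("top","scene"):
    i,d=capture(c); save(c,i); np.savez(c,i=i,d=d,P=pts(c,d))
    for q in("mallet_center","round_pin_top","rect_pin_top"):
        print(c,q,[(np.round(a["bbox"]).tolist(),round(a["score"],2)) for a in nets.recognise(c,q)[:5]])
a=cv2.imread("pics/top.png");b=cv2.imread("pics/scene.png")
cv2.imwrite("pics/both.png",cv2.resize(np.hstack([a,b]),(800,300)))
E
```

```text
top mallet_center [([315.0, 163.0, 22.0, 87.0], 0.87)]
top round_pin_top []
top rect_pin_top []
scene mallet_center [([226.0, 221.0, 61.0, 54.0], 0.85)]
scene round_pin_top [([239.0, 179.0, 5.0, 8.0], 0.61)]
scene rect_pin_top [([328.0, 200.0, 8.0, 5.0], 0.62), ([212.0, 304.0, 9.0, 5.0], 0.41)]
```

View pics/top.png

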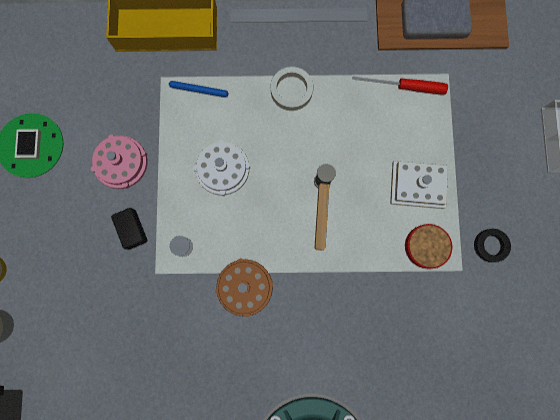

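View pics/scene.png

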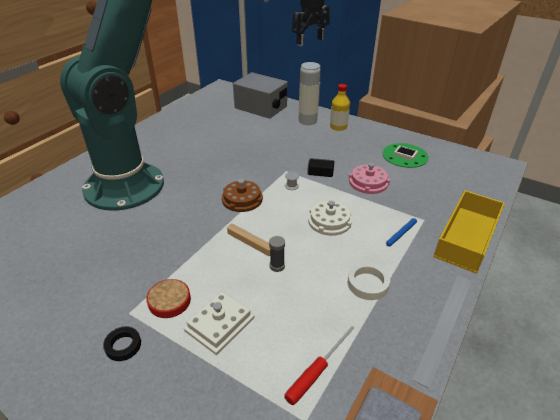

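Top view: the mallet head is at (325,174) and its handle runs down to (321,248). There are three round modules: white at (222,168), pink at (119,162) and brown at (245,288). Only the white one fits, since pink and brown are excluded. The rectangular module is at (423,183). Next I'll measure and make the confirming crop.

```bash
python3 - <<'E'
from h import *
z=np.load("top.npz"); P=z["P"]; i=z["i"]
save("crop",i[110:260,170:350],4)
def rep(n,u0,v0,w,h,lo,hi):
    Q=P[v0:v0+h,u0:u0+w].reshape(-1,3); Q=Q[(Q[:,2]>lo)&(Q[:,2]<hi)]
    c,s,a=cv2.minAreaRect((Q[:,:2]*1000).astype(np.float32))
    print(n,len(Q),"mean",Q.mean(0).round(4),"rect",np.round(c,1),np.round(s,1),round(a,1)); return Q
rep("bench",260,130,20,20,-.1,.1)
rep("disc",185,130,75,75,.02,.04)
rep("pin",185,130,75,75,.05,.08)
rep("pin2",390,150,65,65,.05,.08)
rep("head",305,155,40,40,.065,.1)
H=rep("handle",305,190,35,65,.04,.062)
v=np.linalg.svd((H-H.mean(0))[:,:2])[2][0]; print(v,np.degrees(np.arctan2(v[1],v[0])))
z=np.load("scene.npz");P=z["P"]
rep("s pin",320,195,25,25,.053,.08)
rep("s head",265,232,25,25,.07,.1)
s=r.get_state();print(s["position"],s["ee_rot"],s["finger_gap"],s["time"],camera_model("wrist"))
E
```

```text
bench 399 mean [0.6272 0.0745 0.0013] rect [627.2  74.5] [40.3 43.3] 89.6
disc 1790 mean [0.5627 0.1732 0.0304] rect [564.3 173.7] [99.2 99. ] 36.6
pin 67 mean [0.5638 0.1735 0.0629] rect [564.  173.4] [17.  15.9] 5.9
pin2 70 mean [ 0.5248 -0.231   0.0612] rect [ 525.  -231.3] [16.5 15.9] 48.2
head 285 mean [ 0.5349 -0.0331  0.0805] rect [535.6 -33.2] [34.7 34.7] 27.0
handle 639 mean [ 0.45   -0.0252  0.052 ] rect [450.5 -25.7] [ 20.3 117.3] 85.1
[-0.99603244  0.08899085] 174.89444591331855
s pin 36 mean [0.5659 0.1727 0.0604] rect [565. 174.] [18.3 16.3] 72.9
s head 188 mean [ 0.5388 -0.0365  0.0787] rect [537.4 -34.5] [34.  34.8] 25.8
[0.20505945 0.69527728 0.23112044] [[-9.59154958e-01  2.82881182e-01 -5.26064825e-05]
 [ 2.82881183e-01  9.59154904e-01 -3.27084666e-04]
 [-4.20683312e-05 -3.28606264e-04 -9.99999945e-01]] 0.08549099631912756 0.4 {'vertical_fov': 65.70646984690485, 'cx': 275.3903381550819, 'cy': 211.84861377034434, 'cam_to_world': array([[ 2.83899964e-01,  9.11447433e-01,  2.97765658e-01,
         1.29554601e-01],
       [ 9.58853903e-01, -2.69845078e-01, -8.82203303e-02,
         7.18598955e-01],
       [-5.75962556e-05,  3.10559512e-01, -9.50553937e-01,
         3.73786577e-01],
       [ 0.00000000e+00,  0.00000000e+00,  0.00000000e+00,
         1.00000000e+00]])}
```

View pics/crop.png

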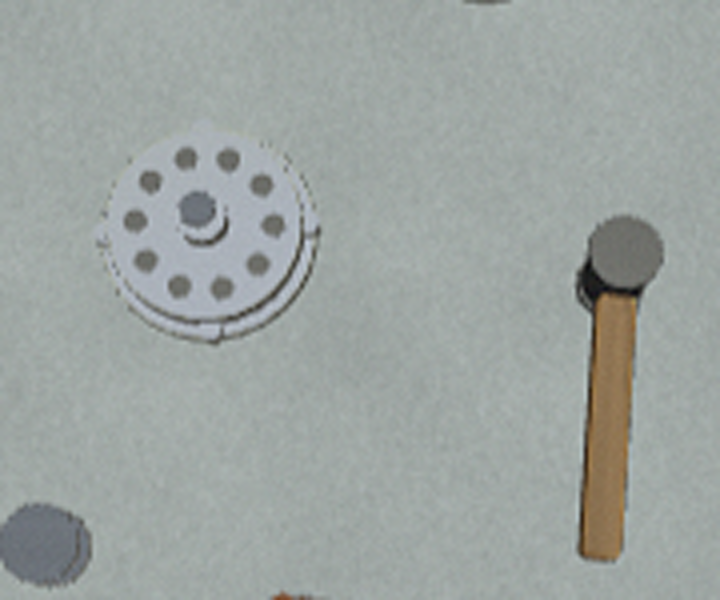

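The crop confirms it: the white stepped disc carries the steel pin at crop (197,210), and the mallet head is at crop (625,252). I'll move above the grip point at about (0.501,-0.030).

```bash
python3 -m creep '[[20,-35,0,0.02],[28,-50,0,0.02],[28,-50,0,0.02],[28,-50,0,0.02],[28,-50,0,0.02],[28,-50,0,0.02],[28,-50,0,0.02],[28,-50,0,0.02],[28,-50,0,0.02],[20,-50,0,0.02]]' 1; python3 -m creep '[[10,-55,0,0],[10,-55,0,0],[8,-50,0,0],[4,-45,-10,0],[0,-35,-30,0],[0,0,-30,0],[0,0,0,0]]'
python3 - <<'E'
from h import *
m=camera_model("wrist");s=r.get_state();i,d=capture("wrist");save("w1",i);P=pts("wrist",d,m);np.savez("w1",i=i,d=d,P=P)
print(s["position"],s["ee_rot"][:,1] if hasattr(s["ee_rot"],"shape") else s["ee_rot"])
f=np.abs(P[...,0]-.49)<.12;f&=np.abs(P[...,1]+.03)<.1
for n,lo,hi in(("head",.068,.095),("handle",.042,.062)):
    Q=P[f&(P[...,2]>lo)&(P[...,2]<hi)]
    print(n,len(Q),Q.mean(0).round(4),cv2.minAreaRect((Q[:,:2]*1000).astype(np.float32)))
E
```

```text
time: 1.65
position: [0.4706, 0.2087, 0.2318]
ee_rot: [[-0.996, 0.087, 0.002], [0.087, 0.996, 0.001], [-0.002, 0.001, -1.0]]
wrist_force: [1.0, 0.0, 0.8]
finger_gap: 0.0852
finger_force: 0.0
time: 2.52
position: [0.4995, -0.03, 0.1599]
ee_rot: [[-0.996, 0.088, -0.004], [0.088, 0.996, -0.0], [0.004, -0.0, -1.0]]
wrist_force: [0.2, -0.1, -0.1]
finger_gap: 0.0853
finger_force: 0.0
[ 0.49954082 -0.03000099  0.15988855] [ 8.76707268e-02  9.96149400e-01 -4.65976643e-04]
head 1697 [ 0.5353 -0.0314  0.0793] ((537.5758056640625, -31.567312240600586), (35.59819412231445, 35.15324020385742), 14.43134593963623)
handle 4248 [ 0.4597 -0.0248  0.0517] ((463.84820556640625, -27.26372718811035), (31.280067443847656, 140.96682739257812), 86.63701629638672)
```

View pics/w1.png

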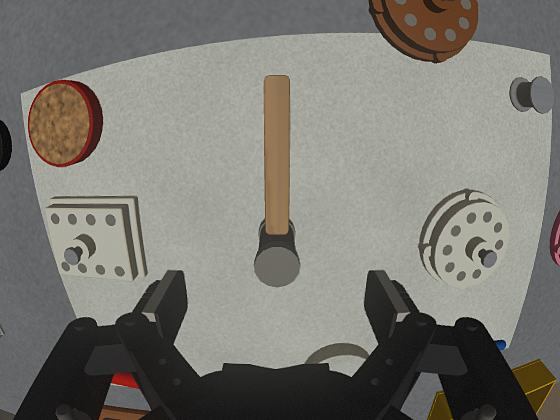

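The fisheye view shows the mallet centred between the fingers, with its head at (277,262) and its handle going up to (277,80). Descend and grip.

```bash
python3 -m creep '[[2,1,-25,0],[0,0,-40,0],[0,0,-40,0],[0,0,-23,0],[0,0,-9,0],[0,0,0,0],[0,0,0,0]]'; python3 -m creep '[[0,0,0,0],[0,0,0,0],[0,0,0,0],[0,0,0,0],[0,0,0,0],[0,0,0,0],[0,0,0,0]]' -1
```

```text
time: 3.45
position: [0.5042, -0.0284, 0.0255]
ee_rot: [[-0.996, 0.086, 0.003], [0.086, 0.996, 0.0], [-0.003, 0.0, -1.0]]
wrist_force: [0.7, -0.6, -0.6]
finger_gap: 0.0853
finger_force: 0.0
time: 4.32
position: [0.5031, -0.0287, 0.0245]
ee_rot: [[-0.996, 0.087, 0.0], [0.087, 0.996, -0.0], [-0.0, -0.0, -1.0]]
wrist_force: [-1.3, -0.4, 6.7]
finger_gap: 0.0188
finger_force: 59.0
```

```bash
python3 -m creep '[[0,0,10,0],[0,0,20,0],[0,0,30,0],[0,0,20,0],[4,30,0,0],[6,45,0,0],[6,45,0,0],[6,45,0,0],[4,28,0,0],[2,12,0,0]]'; python3 -m creep '[[0,0,0,0],[0,0,0,0]]'
python3 - <<'E'
from h import *
i,d=capture("scene");P=pts("scene",d);np.savez("s2",i=i,d=d,P=P)
m=camera_model("wrist");iw,dw=capture("wrist");Pw=pts("wrist",dw,m)
it,dt=capture("top");Pt=pts("top",dt)
save("two",np.hstack([i[130:270,250:430],cv2.resize(iw,(187,140))]),2.1)
for n,A in(("scene",P),("wrist",Pw),("top",Pt)):
    f=(np.abs(A[...,0]-.5645)<.03)&(np.abs(A[...,1]-.1735)<.03)&(A[...,2]>.135)&(A[...,2]<.18)
    Q=A[f]; print(n,len(Q), Q.mean(0).round(4) if len(Q) else "", cv2.minAreaRect((Q[:,:2]*1000).astype(np.float32)) if len(Q) else "")
    if len(Q)>30:
        c=np.linalg.lstsq(np.c_[Q[:,:2]-Q[:,:2].mean(0),np.ones(len(Q))],Q[:,2],rcond=None)[0]; print("plane",c)
A=Pw; f=(np.abs(A[...,0]-.5645)<.08)&(np.abs(A[...,1]-.1735)<.08)&(A[...,2]>.02)&(A[...,2]<.04);Q=A[f];print("disc",len(Q),cv2.minAreaRect((Q[:,:2]*1000).astype(np.float32)))
E
```

```text
time: 5.58
position: [0.5305, 0.1788, 0.1042]
ee_rot: [[-0.997, 0.083, -0.001], [0.083, 0.997, 0.001], [0.001, 0.001, -1.0]]
wrist_force: [0.3, -0.1, -2.5]
finger_gap: 0.0192
finger_force: 58.9
time: 5.82
position: [0.5306, 0.1741, 0.1042]
ee_rot: [[-0.996, 0.089, -0.001], [0.089, 0.996, -0.002], [0.001, -0.002, -1.0]]
wrist_force: [-0.3, -1.0, -2.9]
finger_gap: 0.0194
finger_force: 58.9
scene 342 [0.5572 0.1663 0.1562] ((558.4164428710938, 173.6857147216797), (47.575294494628906, 57.86200714111328), 0.07705239951610565)
plane [-0.18914734  0.15126398  0.15616965]
wrist 1515 [0.5477 0.1737 0.1438] ((546.4471435546875, 173.4872283935547), (23.867305755615234, 59.95413589477539), 0.010038968175649643)
plane [-0.49236475  0.02918157  0.14379306]
top 0  
disc 4247 ((552.772705078125, 178.67111206054688), (112.1380615234375, 70.95244598388672), 77.97515106201172)
```

View pics/two.png

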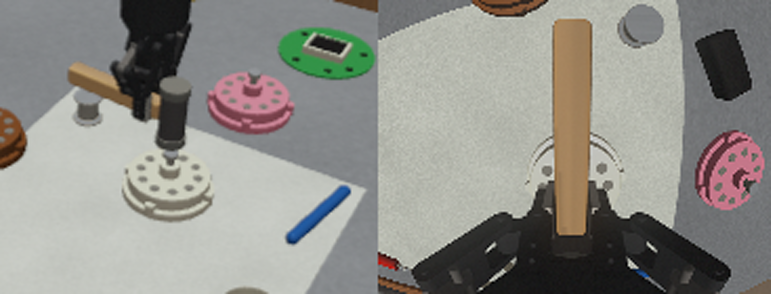

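The scene view shows the head hanging just over the white module's pin. The handle may have pitched, so I'll measure its slope.

```bash
cat > tilt.py <<'E'
from h import *
def go():
    m=camera_model("wrist");p=np.array(r.get_state()["position"]);i,d=capture("wrist");Pw=pts("wrist",d,m)
    i2,d2=capture("scene");Ps=pts("scene",d2)
    for n,im,A in(("wrist",i,Pw),("scene",i2,Ps)):
        c=im.astype(int); br=(c[...,0]-c[...,2]>35)&(np.abs(A[...,1]-p[1])<.04)&(A[...,0]<p[0]-.02)&(A[...,0]>p[0]-.13)&(A[...,2]>p[2]-.03)&(A[...,2]<p[2]+.1)
        Q=A[br]
        if n=="wrist":
            k=np.polyfit(Q[:,0]-p[0],Q[:,2]-p[2],1); print("handle top",len(Q),"slope dz/dx",k.round(4)," yfit",np.polyfit(Q[:,0]-p[0],Q[:,1]-p[1],1).round(4))
    c=i2.astype(int); f=(c.max(-1)-c.min(-1)<25)&(np.abs(Ps[...,0]-p[0]-.034)<.035)&(np.abs(Ps[...,1]-p[1]+.003)<.025)&(Ps[...,2]>p[2]-.04)&(Ps[...,2]<p[2]+.075)&(Ps[...,0]>p[0]+.015)
    Q=Ps[f]-p
    for lo in np.arange(-.04,.07,.01):
        q=Q[(Q[:,2]>=lo)&(Q[:,2]<lo+.01)]
        if len(q)>5: print(round(lo,2),len(q),"x max",np.percentile(q[:,0],95).round(4),"y",np.percentile(q[:,1],[2,98]).round(4))
    return i2
if __name__=="__main__": go()
E
python3 tilt.py
```

```text
handle top 12297 slope dz/dx [0.0018 0.0271]  yfit [-0.0953  0.0008]
-0.03 20 x max 0.0504 y [-0.0218 -0.0074]
-0.02 61 x max 0.0513 y [-0.0227  0.0014]
-0.01 41 x max 0.0491 y [-0.0213 -0.0037]
0.0 49 x max 0.0492 y [-0.0213  0.0016]
0.01 45 x max 0.0489 y [-0.0195 -0.002 ]
0.02 42 x max 0.0498 y [-0.0213 -0.0024]
0.03 50 x max 0.0498 y [-0.0199  0.0003]
0.04 39 x max 0.0507 y [-0.022 -0.001]
0.05 126 x max 0.0492 y [-0.0211  0.0115]
0.06 8 x max 0.018 y [-0.022   0.0172]
0.07 8 x max 0.0181 y [-0.0111  0.0187]
```

There is no pitch: the slope is about 0, and the lower face sits 25 mm below the TCP. Correct y by 2 mm and press slowly.

```bash
python3 -m creep '[[0.5,2,-6,0],[0,0,-6,0],[0,0,-4,0],[0,0,-3,0],[0,0,-2,0],[0,0,-2,0],[0,0,-2,0],[0,0,0,0]]'
```

```text
time: 7.08
position: [0.5312, 0.1783, 0.0798]
ee_rot: [[-0.996, 0.087, -0.001], [0.087, 0.996, 0.0], [0.001, 0.0, -1.0]]
wrist_force: [-3.1, -0.9, 5.1]
finger_gap: 0.0189
finger_force: 59.9
```

```bash
python3 -m creep '[[0,0,-1.5,0],[0,0,-1.5,0],[0,0,-1,0],[0,0,-1,0],[0,0,0,0]]'; python3 -m creep '[[0,0,-1,0],[0,0,-1,0],[0,0,0,0]]'
```

```text
time: 7.7
position: [0.5311, 0.1784, 0.0754]
ee_rot: [[-0.996, 0.087, -0.001], [0.087, 0.996, 0.0], [0.001, 0.0, -1.0]]
wrist_force: [-4.6, -0.8, 10.4]
finger_gap: 0.0192
finger_force: 60.8
time: 8.07
position: [0.531, 0.1784, 0.0751]
ee_rot: [[-0.996, 0.087, -0.001], [0.087, 0.996, 0.001], [0.001, 0.001, -1.0]]
wrist_force: [-7.6, -1.0, 24.7]
finger_gap: 0.0189
finger_force: 62.9
```

It hit a hard stop: the force jumped to 25 N with no more travel. Lift clear, then check the pin and the mallet's tilt.

```bash
python3 -m creep '[[0,0,2,0],[0,0,10,0],[0,0,20,0],[0,0,20,0],[-2,-30,0,0],[-6,-45,0,0],[-6,-45,0,0],[-6,-45,0,0],[-6,-32,0,0],[-2,-10,0,0]]';python3 -m creep '[[0,0,0,0],[0,0,0,0]]'
python3 - <<'E'
from h import *
from tilt import go
i=go();d=capture("top");A=pts("top",d[1])
save("s3",np.hstack([i[170:290,200:370],d[0][120:240,190:360]]),2.3)
for n,(x,y) in {"round":(.5645,.1735),"rect":(.525,-.231)}.items():
    f=(np.hypot(A[...,0]-x,A[...,1]-y)<.0065)&(A[...,2]>.04);print(n,f.sum(),np.median(A[f][:,2]) if f.any() else "")
z=np.load("top.npz")["P"]
for n,(x,y) in {"round":(.5645,.1735),"rect":(.525,-.231)}.items():
    f=(np.hypot(z[...,0]-x,z[...,1]-y)<.0065)&(z[...,2]>.04);print("before",n,f.sum(),np.median(z[f][:,2]))
E
```

```text
time: 9.32
position: [0.5032, -0.0313, 0.1244]
ee_rot: [[-0.996, 0.091, 0.0], [0.091, 0.996, -0.001], [-0.0, -0.001, -1.0]]
wrist_force: [-0.0, 0.9, -2.3]
finger_gap: 0.0191
finger_force: 58.9
time: 9.57
position: [0.5043, -0.0268, 0.1243]
ee_rot: [[-0.996, 0.084, 0.001], [0.084, 0.996, 0.001], [-0.001, 0.001, -1.0]]
wrist_force: [0.4, 1.0, -2.9]
finger_gap: 0.0191
finger_force: 58.9
handle top 12307 slope dz/dx [0.0035 0.0271]  yfit [-0.0894  0.0008]
-0.03 19 x max 0.0513 y [-0.0226 -0.003 ]
-0.02 72 x max 0.0508 y [-0.0218 -0.0001]
-0.01 54 x max 0.0496 y [-0.0198  0.0034]
0.0 54 x max 0.0496 y [-0.0206  0.0006]
0.01 53 x max 0.0492 y [-0.0204  0.0011]
0.02 56 x max 0.0495 y [-0.0199  0.0008]
0.03 54 x max 0.0495 y [-0.0201 -0.0002]
0.04 54 x max 0.0509 y [-0.0215 -0.0018]
0.05 180 x max 0.0501 y [-0.0214  0.0119]
0.06 16 x max 0.0179 y [-0.0249  0.019 ]
0.07 14 x max 0.0177 y [-0.0186  0.0196]
round 34 0.05151015433265127
rect 0 
before round 37 0.06288984353902927
before rect 38 0.06155015306013656
```

View pics/s3.png

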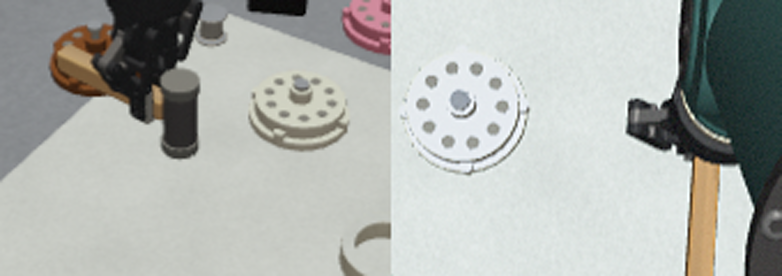

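The pin now reads 51.5 mm (62.9 before, and the camera reads the bench about 1 mm high), so it is home. The mallet is still upright. Set it down.

```bash
python3 -m creep '[[0,0,-25,0],[0,0,-35,0],[0,0,-20,0],[0,0,-10,0],[0,0,-5,0],[0,0,-2,0],[0,0,-1,0],[0,0,-1,0],[0,0,-0.5,0],[0,0,0,0]]'; python3 -m creep '[[0,0,0,0],[0,0,0,0]]'
```

```text
time: 10.98
position: [0.5036, -0.0286, 0.0249]
ee_rot: [[-0.996, 0.087, 0.0], [0.087, 0.996, 0.0], [-0.0, 0.0, -1.0]]
wrist_force: [0.4, 0.1, -2.8]
finger_gap: 0.019
finger_force: 58.9
time: 11.22
position: [0.5036, -0.0286, 0.0248]
ee_rot: [[-0.996, 0.087, 0.0], [0.087, 0.996, 0.0], [-0.0, 0.0, -1.0]]
wrist_force: [-0.7, -0.4, -3.1]
finger_gap: 0.019
finger_force: 58.9
```

```bash
python3 -m creep '[[0,0,-0.5,0],[0,0,0,0],[0,0,-0.5,0],[0,0,0,0]]'
```

```text
time: 11.72
position: [0.5035, -0.0287, 0.0245]
ee_rot: [[-0.996, 0.087, 0.0], [0.087, 0.996, 0.0], [-0.0, 0.0, -1.0]]
wrist_force: [-1.9, -0.4, 7.8]
finger_gap: 0.0191
finger_force: 60.6
```

It is down on the bench. Release; the pads swing back up as they open. Then rise straight up.

```bash
python3 -m creep '[[0,0,0,0],[0,0,0,0],[0,0,0,0],[0,0,0,0],[0,0,0,0],[0,0,0,0],[0,0,0,0]]' 1; python3 -m creep '[[0,0,10,0],[0,0,25,0],[0,0,40,0],[0,0,50,0],[0,0,40,0],[0,0,0,0],[0,0,0,0]]'
python3 - <<'E'
from h import *
i,d=capture("scene");P=pts("scene",d);save("s4",i[150:350,180:400],3)
Q=P[225:280,262:295].reshape(-1,3);Q=Q[(Q[:,2]>.068)&(Q[:,2]<.1)];print(len(Q),Q.mean(0))
E
```

```text
time: 12.6
position: [0.5036, -0.0286, 0.0238]
ee_rot: [[-0.996, 0.087, -0.0], [0.087, 0.996, -0.0], [0.0, -0.0, -1.0]]
wrist_force: [0.1, 1.4, 0.4]
finger_gap: 0.0854
finger_force: 0.0
time: 13.48
position: [0.503, -0.0285, 0.1889]
ee_rot: [[-0.996, 0.087, -0.0], [0.087, 0.996, 0.0], [0.0, 0.0, -1.0]]
wrist_force: [0.4, -0.3, -0.3]
finger_gap: 0.0854
finger_force: 0.0
194 [ 0.53929143 -0.03634303  0.07823661]
```

View pics/s4.png

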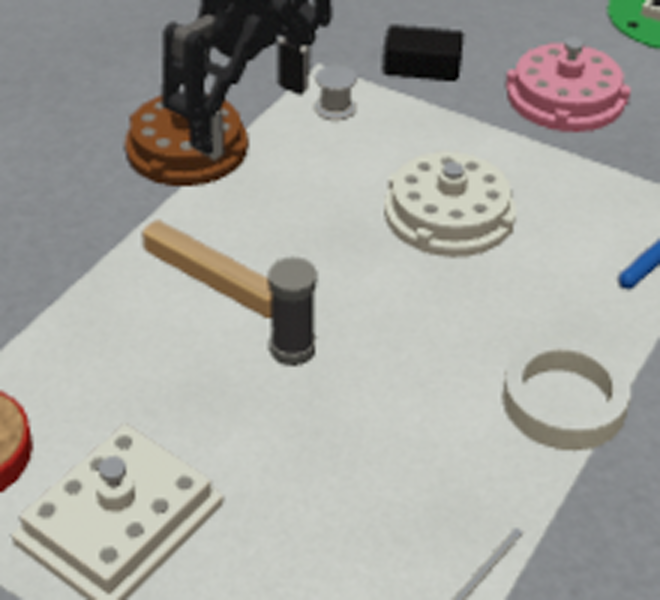

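The mallet stands upright at crop (292,310), free of the gripper. The round pin is down on its boss at (453,172), and the rectangular module's pin is still proud at (112,470).

```bash
python3 -c "
from rig import workorder
print(workorder.finish_job())"
```

```text
the job is handed in; nothing more can be done
None
```

Job handed in: the white round module's pin is fully home (measured at about 51 mm), driven with the head of the held mallet; the rectangular module's pin was left alone, and the mallet stands upright on its face, released.

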